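# Check a brake lever and a clutch lever at the parts counter

### The job

Check the two motorcycle hand levers on the counter with the backs of the fingers, pushing each from its outer side: first press the short brake lever (the one with the small fluid pot) in towards its grip until it comes up against its stop, keep it there for about a second and let it spring fully back out. Then press the long clutch lever in to its stop in the same way, and finish while still holding it there. Do not pinch the levers or press hard beyond the stop, do not touch the rubber grips, and leave the goods on the counter where they stand.

Things in the scene. Friction and masses are not known exactly. Their poses are not given: they have to be found in the camera images.
- brake_stand: Fixed brake stand: base plate 130 x 190 x 14 mm, 22 mm bar 120 mm up, level along y above this origin (on the counter, z up). At y = -53 mm a perch with white fluid pot (top 169 mm up), post clamp at y = -90, rubber grip y = -17 to 101. Lever on the -x side, pressed to +x. Stands left or right, x axis within 0.4 rad of the robot's.
- clutch_stand: Fixed clutch stand, like the brake's but mirrored, with a small cable adjuster and no pot: perch at y = +53 mm, post clamp at y = +90, grip y = 17 to -101, free end to -y. Same heights. Lever on the -x side of the bar, pressed towards +x. Origin on the counter under the bar, z up.
- brake_grip: Black ribbed rubber grip of the brake stand, 32 mm thick (42 mm at its collar), 118 mm long, fixed; origin at its centre, 120 mm above the counter, y along it.
- clutch_grip: Black ribbed rubber grip of the clutch stand, the same; origin at its centre, 120 mm above the counter, y along it.
- brake_lever (a joint): Angle of the short brake lever: 0 = out at rest, 0.26 rad = in at its stop, clear of the grip. Turns level about an upright pivot 40 mm to the -x side of the bar's centre line, at y = -50 mm of its stand. A spring drives it back to 0: pushed at brake_pad it takes about 3 N to start, 8 N at the stop.
- clutch_lever (a joint): Angle of the long clutch lever: 0 = out at rest, 0.26 rad = in at its stop, clear of the grip. Turns level about an upright pivot 40 mm to the -x side of the bar's centre line, at y = +50 mm of its stand. A spring drives it back to 0: pushed at clutch_pad it takes about 3.5 N to start, 10 N at the stop.
- brake_pad (a point): Pressing point on the outer face of the short bare-metal brake lever, mid-height, 85 mm along from the pivot; turns with the lever, -x out of the face, z up. Blade 9 mm thick, 15 high, centred 120 mm above the counter, parallel to the bar at rest, outer face 80.5 mm from the bar's centre line, 36 to 108 mm from the pivot, 18 mm ball end. Moves 23 mm in to the stop.
- clutch_pad (a point): Pressing point on the outer face of the long bare-metal clutch lever, mid-height, 118 mm along from the pivot; turns with the lever, -x out of the face, z up. Blade section, height and distance from the bar as on the brake, but 36 to 160 mm from the pivot. Moves 32 mm in to the stop.
- oil_bottle: Grey plastic bottle with a black cap, 70 mm across, 190 mm high, loose, beside the work on the robot's left; origin under its centre. Leave it.
- oil_filter: White canister oil filter, 77 mm across, 84 mm high, loose, beside the work on the robot's right; origin under its centre. Leave it.
- filter_box: Brown carton, 70 x 70 x 90 mm high, loose, behind and between the stands; origin under its centre. Leave it.
- plug_box: Small white box with a blue band, 27 x 75 x 26 mm high, loose, lying between the robot and the stands; origin under its centre. Leave it.

How it is judged:
By the outcome, as a careful person would: the job done as asked, in the order asked, and still so for the second after the job is handed in, while the arm keeps its last pose, push and grip.
It also fails if it takes over 48 s, if anything falls off the work surface, if the arm or the gripper's body presses on something with over 40 N, if the wrist force passes 120 N, or if a joint passes its speed limit or range.

### The arm

A 6-joint arm with a two-finger parallel gripper is mounted at the origin on the work surface. World frame = base frame: x ahead of the robot, y to its left, z up, the work surface at z = 0. Lengths are in mm, angles in rad, forces in N, time in s.
With the tool pointing down it reaches from about 350 to 725 mm from the base axis. Payload 6 kg.
Tool frame: the origin (TCP) lies between the finger pads; the fingertips stand 22 mm ahead of it and the grasp point (between the pads) lies 3 mm ahead of it; x points along the fingers, z is the direction in which the jaws open and shut, and the axes are right-handed (so a half turn about x gives the same grasp; the last joint's range is limited). The gripper opens to 85 mm and grips with 20 to 120 N. Pads are 22 mm wide; open, the fingers measure 114 mm over their backs; the gripper's body (76 mm by 85 mm) begins 54 mm behind the grasp point. The pads swing forward as they close: fully open they stand 13 mm farther back than shut.
Start: joints at [1.438, 0.04, 0.085, 0, -1.615, -0.334], TCP at [269.99, 535.8, 253.261] pointing down, gripper open.
Joint ranges: [-2.56, 2.56], [-1.29, 2.01], [-1.08, 1.49], [-3.29, 1.98], [-2.81, -0.18], [-2.99, 2.99]. Speed limits (rad/s): [2.57, 2.57, 3.01, 3.14, 3.14, 3.14].

### API

Orientations are given as [roll, pitch, yaw] about the fixed x, y, z axes, in that order (R = Rz(yaw) Ry(pitch) Rx(roll)).
In Python, from cell import robot, imaging, ticket gives the robot as it stands.
- The arm moves only by the tool move_arm, never from a script. Its argument "motion" is a list that holds one entry, the list of rows, each a list of 7 numbers: the shift along the tool's x, y, z scaled (see below), then the turn, a rotation vector about the tool's x, y, z scaled (see below), then the opening, from 0 (shut) to 1 (fully open). A call has 1 to 12 rows; each row is the pose to reach, as a shift and turn from the pose commanded when the call began, along the tool's axes at that moment; what a row does not reach only later rows make up. The controller multiplies each number of a shift by 0.2 m and each number of a turn by 2 rad. A row lasts 1/12 s, in which the tool goes at most 41.7 mm and 7.16 degrees, less where a joint would pass 70% of its speed; a pose out of reach is approached as far as the arm can. A call with a number of a shift or a turn outside -1 to 1 is refused whole. A call with a gripper value outside its range is refused whole. The fingers move at their own pace and stop on an object; "squeeze" is the grip in N (left out, the last holds). Time passes only in rows, so rows that repeat a pose let the fingers close. It gives the time, the measured TCP pose, the force and the opening at its end, in the units of the state.
- robot.get_state(): the state, without advancing time (a new reading comes with each control period).
- imaging.capture(name): name is "scene" or "side" or "wrist"; returns a dict with "color" (420x560x3 uint8, red, green, blue), "range_z" (420x560 float32, mm along the optical axis (not along the pixel's ray), 0 where there is no reading), "K" (3x3 intrinsics, pixels), "k1" (the pictures are not rectified: a ray, as slopes to the right and down, at radius r is drawn at 1 + k1 r^2 times it, then the intrinsics apply), "rvec" (rotation vector, rad) and "tvec" (3), from world to camera coordinates, as OpenCV has them; the wrist camera has in their place "T_tool_cam" (4x4, takes a point from camera to tool coordinates, whose origin is the TCP and whose axes are the tool frame's). Camera axes: x right, y down, z forward; pixel columns grow to the right and rows downward; lengths in mm; the calibration is good to about 2 mm. A picture is of the moment at which its call begins: read the wrist's pose just before it.
- ticket.job_done(): hands the job in, once; it reports no verdict.
The state is a dict: "clock": time; "q": joint angles; "joint_vel": joint speeds; "joint_efforts": joint torques, N m; "ee_pos": TCP position; "tcp_rot": TCP orientation; "ft_force": force on the tool from outside, world axes, zero at the start; "moment": the same for the moment, N m; "grip_width": finger opening in mm.
Only numpy, scipy, OpenCV 4.12 (cv2) and the standard library are available. Lean on these libraries where they do the work, as an engineer would, in place of code of your own. Each camera call takes 0.05 s, during which the arm holds its last target.

## Working session

There is one attempt and no reset: what is moved stays moved. The work goes in short steps, Python scripts to look and compute and a tool call to move; the robot and the scene stay as the last step left them, time stands still between calls to the robot, and variables do not carry over. Pictures are saved under pics/ and viewed, and the job is handed in when it is done.

Besides the shell and the picture viewer there is one more tool, called by a JSON object that holds its "api" and its "payload". move_arm: Moves the arm, as the interface text tells. Its arguments: {"type":"object","properties":{"motion":{"type":"array"},"squeeze":{"type":"number"}},"required":["motion"]}

```bash
ls; mkdir -p pics; cat > h.py <<'E'
import numpy as np, cv2
from cell import robot, imaging, ticket
from scipy.spatial.transform import Rotation as R
def cam(name):
    s=robot.get_state(); d=imaging.capture(name)
    if 'rvec' in d:
        Rm=cv2.Rodrigues(np.array(d['rvec'],float))[0]; t=np.array(d['tvec'],float).ravel()
        d['Rwc']=Rm.T; d['o']=-Rm.T@t
    else:
        T=np.array(d['T_tool_cam'],float); Rt=R.from_euler('xyz',s['tcp_rot']).as_matrix()
        d['Rwc']=Rt@T[:3,:3]; d['o']=Rt@T[:3,3]+np.array(s['ee_pos'])
    return d
def slopes(d,uv):
    K=np.array(d['K'],float)
    return cv2.undistortPoints(np.array(uv,float).reshape(-1,1,2),K,np.array([d['k1'],0,0,0,0.])).reshape(-1,2)
def onplane(d,uv,z):
    s=slopes(d,uv); r=np.c_[s,np.ones(len(s))]@d['Rwc'].T
    return d['o']+r*((z-d['o'][2])/r[:,2])[:,None]
def cloud(d):
    H,W=d['range_z'].shape; v,u=np.mgrid[:H,:W]
    s=slopes(d,np.c_[u.ravel(),v.ravel()]); z=d['range_z'].ravel()
    p=np.c_[s*z[:,None],z]@d['Rwc'].T+d['o']
    p[z<=0]=np.nan
    return p.reshape(H,W,3)
def save(d,f): cv2.imwrite('pics/'+f,d['color'][:,:,::-1])
E
python3 - <<'E'
from h import *
print(robot.get_state())
for n in ['scene','side','wrist']:
    d=cam(n); save(d,n+'0.png'); np.savez(n+'0.npz',color=d['color'],c=cloud(d)); print(n,d['o'],d['Rwc'][:,2])
E
```

```text
pics
{'clock': 0.0, 'q': array([ 1.43767561e+00,  4.08394692e-02,  8.38029489e-02, -4.69487866e-04,
       -1.61549587e+00, -3.33707270e-01]), 'joint_vel': array([ 0.0009012 ,  0.00064799,  0.00037421,  0.00106068, -0.00173994,
       -0.001184  ]), 'joint_efforts': array([ 3.97532003e-04, -3.68211687e+01,  3.47411692e+01,  6.93220943e+00,
       -5.34959821e-03,  1.56828440e-05]), 'ee_pos': array([269.82183753, 535.58411656, 252.25768854]), 'tcp_rot': array([ 0.06982356,  1.56899802, -1.96778018]), 'ft_force': array([ 0.37610999, -0.28136222, -0.0595543 ]), 'moment': array([ 0.05951791,  0.00573706, -0.04289668]), 'grip_width': 85.78305076484108}
scene [1100.6772561  -604.82997566  822.66507379] [-0.4776299   0.57099203 -0.66771085]
side [ 233.83586632 -573.64567994  843.7762935 ] [ 0.35341168  0.56711729 -0.74396113]
wrist [335.02050249 504.20985441 372.94127453] [-0.2553575   0.12738391 -0.95841843]
```

View pics/scene0.png

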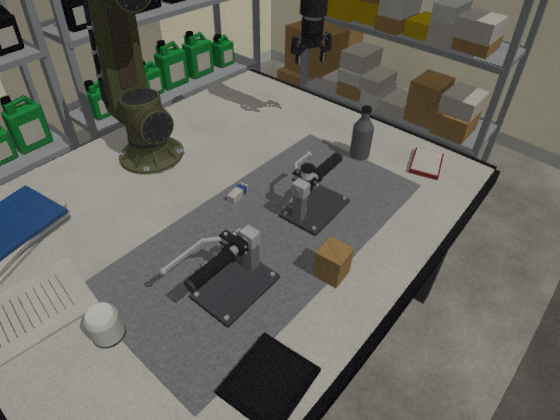

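View pics/side0.png

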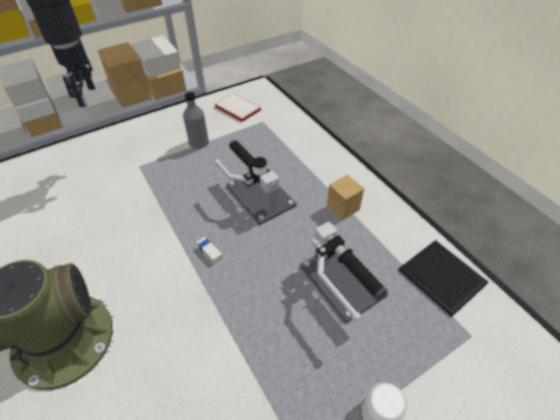

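View pics/wrist0.png

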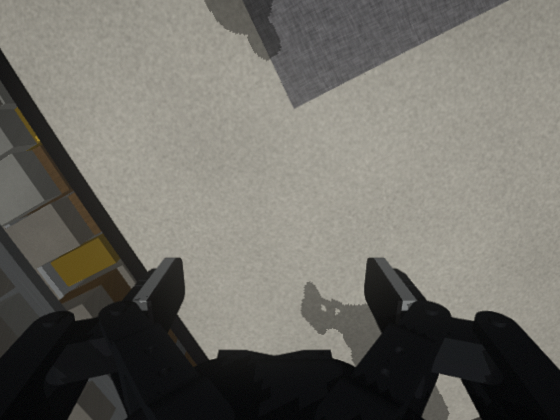

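Left stand (scene ~(310,185)) is the brake, short lever at (300,160). The right one (~(230,260)) is the clutch, with its lever end at (165,270). The bottle is at the left, the filter at the right, the carton behind and the plug box in front. Next I measure from the depth points.

```bash
python3 - <<'E'
import numpy as np, cv2
P=[];C=[]
for n in ['scene0','side0']:
    f=np.load(n+'.npz'); p=f['c'].reshape(-1,3); c=f['color'].reshape(-1,3)
    m=np.isfinite(p[:,0])&(p[:,0]>250)&(p[:,0]<900)&(abs(p[:,1])<500)&(p[:,2]>8)&(p[:,2]<260)
    P.append(p[m]);C.append(c[m]); g=np.isfinite(p[:,0])&(abs(p[:,0]-400)<80)&(abs(p[:,1])<200); print(n,np.percentile(p[g,2],[5,50,95]))
# top view, 1px= 1.25mm ; x up, y left
for i,(p,c) in enumerate(zip(P,C)):
    im=np.zeros((560,800,3),np.uint8)
    o=np.argsort(p[:,2]); p=p[o];c=c[o]
    u=(400-p[:,1]*0.8).astype(int); v=(540-(p[:,0]-250)*0.8).astype(int)
    col=cv2.applyColorMap(np.clip(p[:,2],0,255).astype(np.uint8).reshape(-1,1),cv2.COLORMAP_JET).reshape(-1,3)
    ok=(u>=0)&(u<800)&(v>=0)&(v<560)
    for a,b,k in zip(u[ok],v[ok],col[ok]): cv2.circle(im,(int(a),int(b)),1,tuple(map(int,k)),-1)
    cv2.imwrite(f'pics/top{i}.png',im)
E
```

```text
scene0 [ 0.12008546  2.86617573 11.14325585]
side0 [-2.07731272  0.62574356  4.21078973]
```

View pics/top0.png

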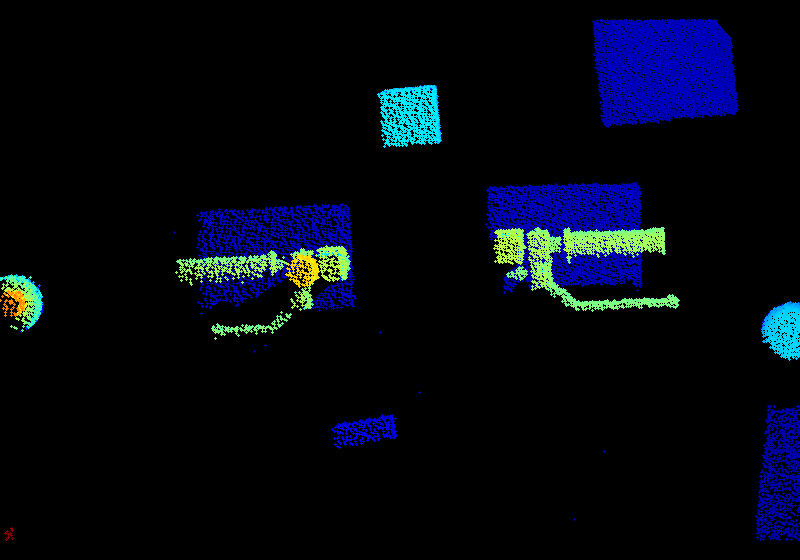

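View pics/top1.png

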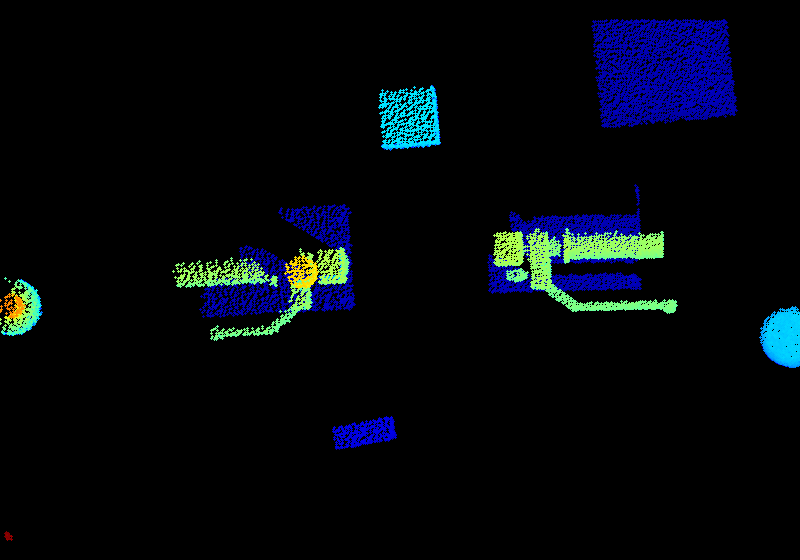

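Both top views agree: brake lever at x≈510, y≈+230..+160, and clutch lever at x≈545, y≈+20..−240 with the right orientation. Next I fit the lines.

```bash
python3 - <<'E'
import numpy as np, cv2
for n in ['scene0','side0']:
    f=np.load(n+'.npz'); p=f['c'].reshape(-1,3)
    p=p[np.isfinite(p[:,0])]
    def U(u): return (400-u)/0.8
    def X(v): return 250+(540-v)/0.8
    def sel(u0,u1,v0,v1,z0,z1):
        return p[(p[:,1]<U(u0))&(p[:,1]>U(u1))&(p[:,0]>X(v1))&(p[:,0]<X(v0))&(p[:,2]>z0)&(p[:,2]<z1)]
    for nm,b in dict(bgrip=(170,268,240,290,128,145),bblade=(208,272,318,345,105,140),cgrip=(572,670,222,265,128,145),cblade=(580,660,292,315,105,140),cball=(660,685,290,320,100,145),bball=(205,222,318,345,100,145)).items():
        q=sel(*b)
        vx,vy,x0,y0=cv2.fitLine(q[:,:2].astype(np.float32),cv2.DIST_HUBER,0,.01,.01).ravel()
        if vy<0: vx,vy=-vx,-vy
        nrm=(q[:,:2]-[x0,y0])@[vy,-vx]
        al=(q[:,:2]-[x0,y0])@[vx,vy]
        print(n,nm,len(q),'c',round(x0,1),round(y0,1),'ang',round(np.arctan2(-vx,vy),3),'n',np.percentile(nrm,[3,97]).round(1),'al',np.percentile(al,[1,99]).round(1),'yrange',q[:,1].min().round(1),q[:,1].max().round(1),'z',np.percentile(q[:,2],[5,50,95]).round(1))
    for nm,b in dict(bbase=(190,360,200,320,10,18),cbase=(480,650,180,295,10,18),clclamp=(494,524,225,270,125,150),bclclamp=(318,350,240,285,125,150),pot=(280,320,245,295,160,175)).items():
        q=sel(*b); r=cv2.minAreaRect(q[:,:2].astype(np.float32)); print(n,nm,len(q),r,np.median(q[:,:2],0))
E
```

```text
scene0 bgrip 225 c 591.5 219.8 ang 0.066 n [-16.    9.6] al [-52.4  54.8] yrange 166.6 279.6 z [128.9 134.9 138.9]
scene0 bblade 89 c 514.1 198.1 ang 0.035 n [-6.3  3.7] al [-36.2  35.2] yrange 161.3 233.9 z [117.8 126.2 130.6]
scene0 cgrip 546 c 624.4 -275.5 ang 0.032 n [-14.9   9.5] al [-53.8  59.1] yrange -329.9 -215.7 z [129.2 134.6 137.9]
scene0 cblade 257 c 547.0 -277.2 ang 0.043 n [-6.8  2.4] al [-47.   50.1] yrange -324.9 -225.2 z [116.6 126.2 129.7]
scene0 cball 72 c 549.5 -337.3 ang 0.007 n [-8.   4.6] al [-10.3  11.2] yrange -348.3 -325.9 z [117.5 125.4 129.6]
scene0 bball 21 c 512.7 228.5 ang 1.421 n [-5.6  5.1] al [-6.2  9.5] yrange 223.0 233.9 z [118.1 127.6 130.5]
scene0 bbase 1441 ((599.8407592773438, 155.69873046875), (131.73782348632812, 196.51303100585938), 2.583203077316284) [616.10873563 155.75101484]
scene0 cbase 2998 ((628.8080444335938, -205.7195281982422), (132.106689453125, 193.5594024658203), 2.472646951675415) [ 638.3151508  -219.30283998]
scene0 clclamp 269 ((614.034423828125, -136.39625549316406), (35.39109420776367, 49.280792236328125), 88.0716171264648
[... 1034 characters left out ...]
12, 155.52828979492188), (130.87399291992188, 192.8406982421875), 3.1148014068603516) [571.76134637 131.12697061]
side0 cbase 1944 ((625.4501342773438, -204.71812438964844), (128.8983917236328, 190.26336669921875), 2.051161289215088) [ 611.59327725 -220.28936764]
side0 clclamp 275 ((611.3951416015625, -136.24179077148438), (36.741920471191406, 46.091758728027344), 89.45427703857422) [ 611.45403094 -139.43626205]
side0 bclclamp 208 ((591.736572265625, 83.34268951416016), (41.10519027709961, 37.95603561401367), 3.2190139293670654) [589.7996828   79.91045781]
side0 pot 149 ((584.829345703125, 123.87378692626953), (41.2796516418457, 36.40529251098633), 59.40673828125) [583.31597075 120.45578816]
```

```bash
cat >> h.py <<'E'
import json,os
def tgtR(phi,sgn):
    x=np.array([0,0,-1.]);z=sgn*np.array([np.cos(phi),np.sin(phi),0]);return np.c_[x,np.cross(z,x),z]
def load():
    if os.path.exists('cmd.json'):
        j=json.load(open('cmd.json'));return np.array(j['p']),np.array(j['R'])
    s=robot.get_state();return np.array([269.99,535.8,253.261]),R.from_euler('xyz',s['tcp_rot']).as_matrix()
def store(p,Rm): json.dump({'p':list(p),'R':np.array(Rm).tolist()},open('cmd.json','w'))
def plan(p,Rm,tp,tR):
    return np.r_[Rm.T@(np.array(tp)-p)/200, R.from_matrix(Rm.T@tR).as_rotvec()/2]
def applied(row):
    p,Rm=load(); row=np.array(row)
    store(p+Rm@row[:3]*200, Rm@R.from_rotvec(row[3:6]*2).as_matrix())
E
python3 - <<'E'
from h import *
p,Rm=load(); print(Rm.round(3))
for s in (1,-1):
    print(s,plan(p,Rm,[440,205,252],tgtR(-0.08,s)).round(4))
print(cam('wrist')['T_tool_cam'])
E
```

```text
[[-0.001  0.893 -0.45 ]
 [-0.001 -0.45  -0.893]
 [-1.     0.     0.001]]
1 [ 8.0000e-03  1.5034e+00  1.0946e+00 -9.7880e-01  5.0000e-04  6.0000e-04]
-1 [ 8.0000e-03  1.5034e+00  1.0946e+00  5.9200e-01  6.0000e-04 -5.0000e-04]
[[ 4.75146871e-04 -2.85495892e-01  9.58379815e-01 -1.20545706e+02]
 [ 3.09702167e-04 -9.58379835e-01 -2.85496052e-01  7.23811206e+01]
 [ 9.99999839e-01  4.32464861e-04 -3.66952483e-04 -1.10151189e+00]
 [ 0.00000000e+00  0.00000000e+00  0.00000000e+00  1.00000000e+00]]
```

{"api": "move_arm", "payload": {"motion": [[[0, 0.75, 0.55, 0.592, 0, 0, 0], [0, 0.75, 0.55, 0.592, 0, 0, 0], [0, 0.75, 0.55, 0.592, 0, 0, 0], [0, 0.75, 0.55, 0.592, 0, 0, 0], [0, 0.75, 0.55, 0.592, 0, 0, 0], [0, 0.75, 0.55, 0.592, 0, 0, 0], [0, 0.75, 0.55, 0.592, 0, 0, 0], [0, 0.75, 0.55, 0.592, 0, 0, 0], [0, 0.75, 0.55, 0.592, 0, 0, 0], [0, 0.75, 0.55, 0.592, 0, 0, 0]]], "squeeze": 20}}

```text
clock: 1.03
ee_pos: [354.4, 369.9, 253.1]
tcp_rot: [0.601, 1.57, -2.627]
ft_force: [0.6, -0.2, 0.5]
grip_width: -0.3
```

```bash
python3 - <<'E'
from h import *
applied([0, 0.75, 0.55, 0.592, 0, 0]); p,Rm=load(); print(p,Rm.round(3)); s=robot.get_state(); print(R.from_euler('xyz',s['tcp_rot']).as_matrix().round(3), s['q'].round(3))
print(plan(p,Rm,[440,205,252],tgtR(-0.08,-1)).round(4))
E
```

```text
[147.42250037 395.88143355 253.31387707] [[-0.    -0.955 -0.296]
 [-0.    -0.296  0.955]
 [-1.     0.    -0.   ]]
[[-0.    -0.087 -0.996]
 [-0.    -0.996  0.087]
 [-1.     0.     0.   ]] [ 1.2   -0.194 -0.137 -0.    -1.629 -1.287]
[ 6.3000e-03 -1.1153e+00 -1.3443e+00 -5.9530e-01  1.0000e-04 -1.0000e-04]
```

```bash
python3 - <<'E'
from h import *
store([354.4,370.0,253.3], tgtR(-0.087,-1)); p,Rm=load()
print(plan(p,Rm,[420,240,253.3],tgtR(-0.087,-1)).round(4))
E
```

```text
[ 0.      0.619  -0.3832  0.      0.      0.    ]
```

{"api": "move_arm", "payload": {"motion": [[[0, 0.62, -0.38, 0, 0, 0, 0], [0, 0.62, -0.38, 0, 0, 0, 0], [0, 0.62, -0.38, 0, 0, 0, 0], [0, 0.62, -0.38, 0, 0, 0, 0], [0, 0.62, -0.38, 0, 0, 0, 0], [0, 0.62, -0.38, 0, 0, 0, 0]]]}}

```text
clock: 1.53
ee_pos: [420.6, 239.5, 253.4]
tcp_rot: [-1.76, 1.57, 1.299]
ft_force: [-0.3, 0.9, -0.3]
grip_width: -0.4
```

```bash
python3 - <<'E'
from h import *
applied([0, 0.62, -0.38, 0, 0, 0]); p,Rm=load(); print(p, robot.get_state()['ee_pos'])
d=cam('wrist'); save(d,'w1.png'); np.savez('w1.npz',color=d['color'],c=cloud(d))
d=cam('side'); save(d,'s1.png')
E
```

```text
[419.33816328 239.86531996 253.3       ] [420.64577931 239.50848742 253.35394532]
```

View pics/w1.png

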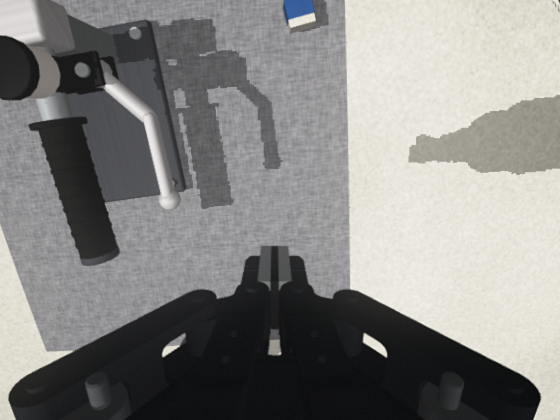

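View pics/s1.png

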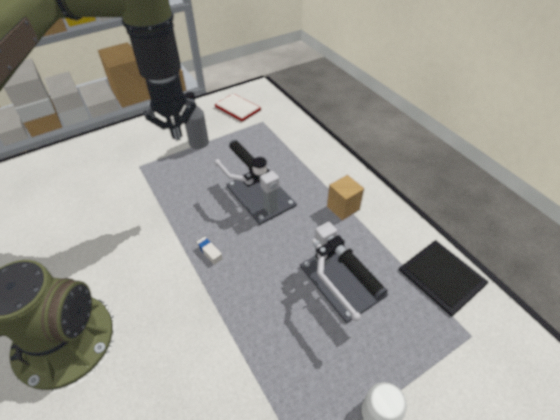

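Wrist view: brake blade from (150,115) to its ball at (170,200), grip at (75,190), pot at (20,70). The shut fingers sit at (275,270), and their knuckles spread wide further back. I'll measure the knuckles' shape and the blade.

```bash
python3 - <<'E'
from h import *
f=np.load('w1.npz'); c=f['c']; s=robot.get_state()
Rt=R.from_euler('xyz',s['tcp_rot']).as_matrix()
t=(c-np.array(s['ee_pos']))@Rt
for u,v in [(200,295),(190,300),(150,318),(245,262),(250,285),(230,300),(262,250),(288,250),(300,262),(350,295),(270,260),(180,345),(210,305)]:
    print((u,v),t[v,u].round(1))
# finger silhouettes: per tool-x band, z extents
q=t.reshape(-1,3); m=np.isfinite(q[:,0])&(q[:,0]<40)&(abs(q[:,2])<90)&(abs(q[:,1])<45)
for a in range(-80,40,10):
    k=m&(q[:,0]>=a)&(q[:,0]<a+10)
    if k.sum()>10: print(a,k.sum(),np.percentile(q[k,2],[1,99]).round(1),np.percentile(q[k,1],[1,99]).round(1))
# blade
m=(c[:,:,2]>110)&(c[:,:,2]<132)&(c[:,:,0]>480)&(c[:,:,0]<535)
p=c[m]; p=p[(p[:,1]>165)&(p[:,1]<245)]
print(len(p),p.min(0),p.max(0))
for a in range(165,245,8):
    k=(p[:,1]>=a)&(p[:,1]<a+8)
    if k.sum()>3: print(a+4,np.percentile(p[k,0],[3,50,97]).round(1),np.percentile(p[k,2],[5,95]).round(1))
g=c[(c[:,:,2]>100)&(c[:,:,2]<145)&(c[:,:,0]>560)&(c[:,:,0]<620)&(c[:,:,1]>130)]
for a in range(130,300,10):
    k=(g[:,1]>=a)&(g[:,1]<a+10)
    if k.sum()>3: print('g',a+5,np.percentile(g[k,0],[2,98]).round(1),np.percentile(g[k,2],[98]).round(1))
E
```

```text
(200, 295) [-29.2  13.5 -26.2]
(190, 300) [-29.7  11.9 -29.7]
(150, 318) [-39.5  11.8 -39.8]
(245, 262) [  7.3   7.5 -14.3]
(250, 285) [-23.3  13.9  -9.6]
(230, 300) [-21.8   6.7 -17.3]
(262, 250) [12.8 10.9 -6.7]
(288, 250) [11.9 11.3  5.5]
(300, 262) [ 8.2  7.  10.9]
(350, 295) [nan nan nan]
(270, 260) [ 1.9 11.2 -2.8]
(180, 345) [ 237.5 -240.2 -134.9]
(210, 305) [-31.8  11.4 -22.5]
-80 8277 [-58.5  56.4] [ 7.8 20.8]
-70 16046 [-60.7  58.5] [ 2.2 18.2]
-60 10972 [-55.4  53. ] [-6.7 17.9]
-50 6122 [-47.9  45.9] [-7.8 17.8]
-40 6209 [-39.5  37.4] [-8.2 13.4]
-30 2639 [-33.6  31.5] [-9.3 14. ]
-20 833 [-13.6  11.5] [-10.   12.4]
-10 693 [-14.2  12.6] [ 6.5 11.7]
0 600 [-14.2  12.5] [ 6.3 11.6]
10 293 [-13.4  11.7] [ 6.4 11.7]
1398 [501.00812242 165.02861458 114.48391862] [519.08796688 238.51437906 129.68924717]
169 [508.4 510.9 516.6] [117.2 128.2]
177 [507.9 510.3 516.1] [117.4 128.2]
185 [507.6 510.  515.7] [117.8 128.3]
193 [507.5 509.5 515.1] [117.6 128.3]
201 [507.1 509.  514.3] [116.8 128.3]
209 [506.7 508.8 514.7] [116.9 128. ]
217 [506.1 508.5 514.6] [117.1 127.9]
225 [501.9 507.5 516.2] [119.5 128.7]
233 [501.4 507.4 516.1] [121. 129.]
241 [505.4 508.3 512.1] [120.5 125.2]
g 135 [560.5 583.7] [144.5]
g 145 [579.6 598.3] [142.6]
g 155 [569.3 599.8] [140.7]
g 165 [570.4 601.1] [140.5]
g 175 [572.8 598.4] [136.7]
g 185 [572.5 598.2] [136.8]
g 195 [571.6 597.5] [136.6]
g 205 [570.9 597.2] [136.8]
g 215 [570.6 596.1] [136.6]
g 225 [570.1 595.8] [136.5]
g 235 [569.8 595.5] [136.5]
g 245 [569.4 594.9] [136.7]
g 255 [568.5 594.1] [136.6]
g 265 [567.9 593.7] [136.7]
g 275 [567.2 593.2] [136.7]
```

```bash
cat >> h.py <<'E'
BR=dict(piv=None)
def press_path(pad0,th,piv_len,sgn,angs,off=14.0,z=124,slide=0):
    # pad0: world xy of pad at rest; th stand yaw; sgn -1 brake (turns -z), +1 clutch
    ey=np.array([-np.sin(th),np.cos(th)]);ex=np.array([np.cos(th),np.sin(th)])
    piv=pad0+ex*40.5+sgn*ey*piv_len   # brake: pad at +y of pivot -> piv=pad-ey*L
    out=[]
    for a in angs:
        A=sgn*a; c,s=np.cos(A),np.sin(A)
        pad=piv+np.array([[c,-s],[s,c]])@(pad0-piv)
        ph=th+A; t=pad-off*np.array([np.cos(ph),np.sin(ph)])
        out.append((np.r_[t,z],ph))
    return piv,out
E
python3 - <<'E'
from h import *
p,Rm=load(); p=np.array(robot.get_state()['ee_pos'])*0+p
pad0=np.array([506.8,209.])
piv,o=press_path(pad0,0.05,85,-1,[0,.1,.2,.26]); print(piv,[(x.round(1),round(f,3)) for x,f in o])
st=o[0][0]-[18,1,0]
print(plan(p,Rm,[st[0],st[1],253.3],tgtR(0.05,-1)).round(3)); print(plan(p,Rm,st,tgtR(0.05,-1)).round(3))
E
```

```text
[551.49761493 126.13038422] [(array([492.8, 208.3, 124. ]), 0.05), (array([501.3, 213.7, 124. ]), -0.05), (array([510.3, 218.3, 124. ]), -0.15), (array([515.9, 220.6, 124. ]), -0.21)]
[ 0.     0.138 -0.29  -0.068  0.     0.   ]
[ 0.647  0.138 -0.29  -0.068  0.     0.   ]
```

{"api": "move_arm", "payload": {"motion": [[[0, 0.138, -0.29, -0.068, 0, 0, 0], [0, 0.138, -0.29, -0.068, 0, 0, 0], [0.2, 0.138, -0.29, -0.068, 0, 0, 0], [0.4, 0.138, -0.29, -0.068, 0, 0, 0], [0.55, 0.138, -0.29, -0.068, 0, 0, 0], [0.647, 0.138, -0.29, -0.068, 0, 0, 0], [0.647, 0.138, -0.29, -0.068, 0, 0, 0], [0.647, 0.138, -0.29, -0.068, 0, 0, 0]]]}}

```text
clock: 2.3
ee_pos: [475.4, 208.7, 123.5]
tcp_rot: [0.97, 1.569, -2.114]
ft_force: [0.1, -0.2, 1.4]
grip_width: -0.5
```

```bash
python3 - <<'E'
from h import *
applied([0.647, 0.138, -0.29, -0.068, 0, 0]); p,Rm=load(); s=robot.get_state();print(p,s['ee_pos'],s['ft_force'],s['moment'])
d=cam('wrist'); save(d,'w2.png'); np.savez('w2.npz',color=d['color'],c=cloud(d))
d=cam('side'); save(d,'s2.png')
piv,o=press_path(np.array([506.8,209.]),0.05,85,-1,[0,.05,.1,.15,.2,.23,.26])
for t,f in o: print(plan(p,Rm,t,tgtR(f,-1)).round(3))
E
```

```text
[474.72062867 207.33006941 123.9       ] [475.40168758 208.72250077 123.50009485] [ 0.13055339 -0.20525234  1.44038119] [ 0.04256481 -0.0354874   0.00498762]
[-0.    -0.    -0.091 -0.     0.     0.   ]
[-0.    -0.014 -0.112  0.024  0.     0.   ]
[-0.    -0.026 -0.134  0.05   0.     0.   ]
[-0.    -0.036 -0.157  0.074  0.     0.   ]
[-0.    -0.046 -0.18   0.1    0.     0.   ]
[-0.    -0.051 -0.195  0.114  0.     0.   ]
[-0.    -0.056 -0.209  0.13   0.     0.   ]
```

View pics/w2.png

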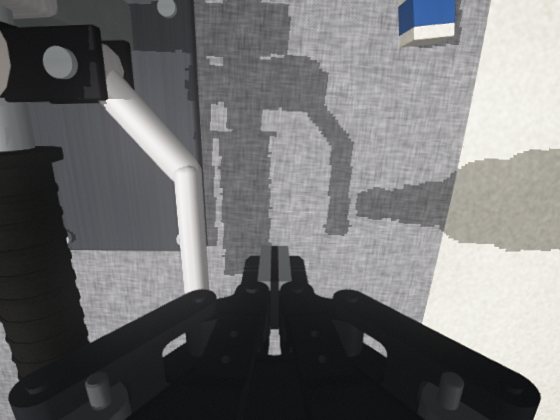

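View pics/s2.png

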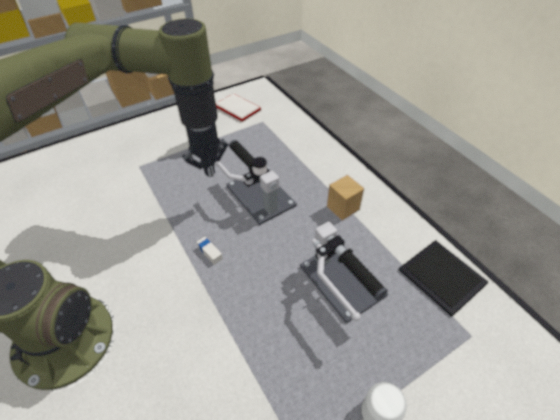

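The fingertips hang on the outer side of the brake blade (wrist: blade at u≈190, fingertips at u≈262), with clear space between. Pressing starts gently.

{"api": "move_arm", "payload": {"motion": [[[0, 0, -0.045, 0, 0, 0, 0], [0, 0, -0.08, 0, 0, 0, 0], [0, 0, -0.091, 0, 0, 0, 0], [0, -0.007, -0.101, 0.012, 0, 0, 0], [0, -0.014, -0.112, 0.024, 0, 0, 0], [0, -0.02, -0.123, 0.037, 0, 0, 0], [0, -0.026, -0.134, 0.05, 0, 0, 0], [0, -0.026, -0.134, 0.05, 0, 0, 0]]]}}

```text
clock: 3.07
ee_pos: [502.5, 214.9, 123.9]
tcp_rot: [1.191, 1.57, -1.997]
ft_force: [-4.5, -1.2, 3.3]
grip_width: -0.1
```

```bash
python3 - <<'E'
from h import *
applied([0, -0.026, -0.134, 0.05, 0, 0]); p,Rm=load(); s=robot.get_state();print(p,s['ee_pos'],s['ft_force'],s['moment'])
piv,o=press_path(np.array([506.8,209.]),0.05,85,-1,[.15,.2,.23,.26,.28])
for t,f in o: print(plan(p,Rm,t,tgtR(f,-1)).round(4))
E
```

```text
[501.23376365 213.83650263 123.9       ] [502.5067782  214.89023356 123.87009112] [-4.49031161 -1.22755397  3.30777711] [-0.36106501  1.36462785 -0.04978641]
[-0.0005 -0.0127 -0.022   0.0245  0.      0.    ]
[-0.0005 -0.0247 -0.0442  0.0495  0.      0.    ]
[-0.0005 -0.0314 -0.0578  0.0645  0.      0.    ]
[-0.0005 -0.0376 -0.0716  0.0795  0.      0.    ]
[-0.0005 -0.0416 -0.0809  0.0895  0.      0.    ]
```

{"api": "move_arm", "payload": {"motion": [[[0, -0.006, -0.011, 0.012, 0, 0, 0], [0, -0.0127, -0.022, 0.0245, 0, 0, 0], [0, -0.019, -0.033, 0.037, 0, 0, 0], [0, -0.0247, -0.0442, 0.0495, 0, 0, 0], [0, -0.028, -0.051, 0.057, 0, 0, 0], [0, -0.0314, -0.0578, 0.0645, 0, 0, 0], [0, -0.0314, -0.0578, 0.0645, 0, 0, 0]]]}}

```text
clock: 3.65
ee_pos: [513.9, 220.3, 123.7]
tcp_rot: [0.962, 1.569, -2.354]
ft_force: [-5.5, -2.5, 4.9]
grip_width: 0.5
```

```bash
python3 - <<'E'
from h import *
applied([0, -0.0314, -0.0578, 0.0645, 0, 0]); p,Rm=load(); s=robot.get_state();print(p,s['ee_pos'],s['ft_force'],s['moment'])
piv,o=press_path(np.array([506.8,209.]),0.05,85,-1,[.24,.25,.26,.27,.28,.29])
for t,f in o: print(plan(p,Rm,t,tgtR(f,-1)).round(4))
E
```

```text
[513.09887431 219.5190328  123.9       ] [513.85033946 220.33000464 123.74038179] [-5.45578771 -2.50238375  4.94975084] [-0.58154295  1.95020705 -0.02017586]
[-0.0005 -0.0027 -0.0043  0.005   0.      0.    ]
[-0.0005 -0.0053 -0.0085  0.01    0.      0.    ]
[-0.0005 -0.008  -0.0129  0.015   0.      0.    ]
[-0.0005 -0.0105 -0.0172  0.02    0.      0.    ]
[-0.0005 -0.0131 -0.0216  0.025   0.      0.    ]
[-0.0005 -0.0155 -0.026   0.03    0.      0.    ]
```

{"api": "move_arm", "payload": {"motion": [[[0, -0.004, -0.0065, 0.0075, 0, 0, 0], [0, -0.008, -0.0129, 0.015, 0, 0, 0], [0, -0.008, -0.0129, 0.015, 0, 0, 0]]]}}

```text
clock: 3.9
ee_pos: [516.5, 221.4, 123.7]
tcp_rot: [0.916, 1.569, -2.43]
ft_force: [-5.6, -2.1, 3.2]
grip_width: 0.1
```

```bash
python3 - <<'E'
from h import *
applied([0, -0.008, -0.0129, 0.015, 0, 0]); p,Rm=load(); s=robot.get_state();print(p,s['ee_pos'],s['ft_force'],s['moment'])
d=cam('wrist'); save(d,'w3.png'); np.savez('w3.npz',color=d['color'],c=cloud(d))
d=cam('scene'); save(d,'c3.png')
for i in range(3): pass
s=robot.get_state();print(s['ee_pos'],s['ft_force'],s['moment'],s['clock'])
piv,o=press_path(np.array([506.8,209.]),0.05,85,-1,[.26,.27,.28,.29,.3])
for t,f in o: print(plan(p,Rm,t,tgtR(f,-1)).round(4))
E
```

```text
[515.92363835 220.63128641 123.9       ] [516.5296363  221.4050264  123.70721673] [-5.64698387 -2.14091019  3.20989492] [-0.63935939  2.05557606 -0.03707202]
[516.44522017 221.37269358 123.70027924] [-6.27228423 -1.97687048  3.37466554] [-0.6154321   2.05130309 -0.0506016 ] 4.0
[-0.0005  0.      0.     -0.      0.      0.    ]
[-0.0005 -0.0027 -0.0042  0.005   0.      0.    ]
[-0.0005 -0.0053 -0.0085  0.01    0.      0.    ]
[-0.0005 -0.0079 -0.0128  0.015   0.      0.    ]
[-0.0005 -0.0105 -0.0172  0.02    0.      0.    ]
```

View pics/w3.png

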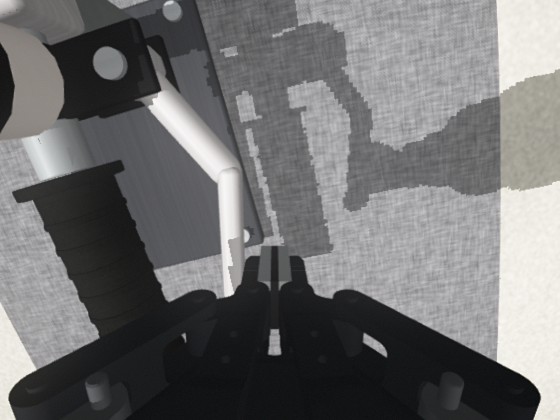

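```bash
cat >> h.py <<'E'
def blade(c,x0,x1,y0,y1,zmin=122):
    m=(c[:,:,2]>zmin)&(c[:,:,2]<132)&(c[:,:,0]>x0)&(c[:,:,0]<x1)&(c[:,:,1]>y0)&(c[:,:,1]<y1)
    p=c[m]
    vx,vy,a,b=cv2.fitLine(p[:,:2].astype(np.float32),cv2.DIST_HUBER,0,.01,.01).ravel()
    if vy<0: vx,vy=-vx,-vy
    return len(p),round(float(np.arctan2(-vx,vy)),3),p.mean(0).round(1),p.min(0).round(1),p.max(0).round(1)
E
python3 - <<'E'
from h import *
for n in ['w1','w2','w3']:
    c=np.load(n+'.npz')['c']; print(n,blade(c,490,540,168,198),blade(c,490,540,165,215))
E
```

```text
w1 (461, 0.052, array([511.3, 182.3, 126.6]), array([507.3, 168. , 122.1]), array([516.9, 197.9, 129.7])) (752, 0.047, array([511. , 189.1, 126.5]), array([506.1, 165. , 122.1]), array([519.1, 214.9, 129.7]))
w2 (1630, 0.067, array([511.8, 182.5, 126.7]), array([507.3, 168. , 122. ]), array([518.4, 198. , 129.3])) (2496, 0.056, array([511.6, 187.6, 126.7]), array([506.5, 165. , 122. ]), array([519.2, 213.9, 129.3]))
w3 (1751, -0.206, array([526.7, 182. , 126.7]), array([519.9, 168. , 122.1]), array([534.6, 198. , 129.2])) (3344, -0.084, array([526.5, 191.4, 126.7]), array([508.2, 165. , 122. ]), array([538., 215., 132.]))
```

Blade angle measures about −0.206 against +0.06 at rest, so it is near the stop. I'll check with small extra steps whether the force climbs.

{"api": "move_arm", "payload": {"motion": [[[0, -0.002, -0.006, 0.005, 0, 0, 0], [0, -0.002, -0.006, 0.005, 0, 0, 0]]]}}

```text
clock: 4.17
ee_pos: [517.1, 221.6, 123.7]
tcp_rot: [0.628, 1.568, -2.727]
ft_force: [-10.4, -1.2, 4.9]
grip_width: 0.0
```

```bash
python3 - <<'E'
from h import *
applied([0, -0.002, -0.006, 0.005, 0, 0]); p,Rm=load(); s=robot.get_state();print(p,s['ee_pos'],s['ft_force'],s['moment'])
E
```

```text
[517.18065941 220.77234689 123.9       ] [517.08928804 221.60534002 123.71561916] [-10.38694611  -1.15612864   4.87774983] [-0.55920279  3.20110672 -0.03994783]
```

The wrist force jumped from about 6 to 10.4 N within 1.2 mm, which means the lever is on its stop. I'll hold it about a second, adding a very slight press.

{"api": "move_arm", "payload": {"motion": [[[0, 0, -0.002, 0, 0, 0, 0], [0, 0, -0.002, 0, 0, 0, 0], [0, 0, -0.002, 0, 0, 0, 0], [0, 0, -0.002, 0, 0, 0, 0], [0, 0, -0.002, 0, 0, 0, 0], [0, 0, -0.002, 0, 0, 0, 0], [0, 0, -0.002, 0, 0, 0, 0], [0, 0, -0.002, 0, 0, 0, 0], [0, 0, -0.002, 0, 0, 0, 0], [0, 0, -0.002, 0, 0, 0, 0], [0, 0, -0.002, 0, 0, 0, 0]]]}}

```text
clock: 5.08
ee_pos: [517.2, 221.6, 123.7]
tcp_rot: [0.568, 1.567, -2.787]
ft_force: [-11.8, -0.7, 6.1]
grip_width: 0.2
```

```bash
python3 - <<'E'
from h import *
applied([0, 0, -0.002, 0, 0, 0]); p,Rm=load(); s=robot.get_state();print(p,s['ee_pos'],s['ft_force'],s['moment'])
d=cam('wrist'); c=cloud(d); save(d,'w4.png'); print(blade(c,490,540,168,198))
s=robot.get_state();print(s['ft_force'],s['moment'])
piv,o=press_path(np.array([506.8,209.]),0.05,85,-1,[.2,.1,0])
for t,f in o: print(plan(p,Rm,t,tgtR(f,-1)).round(3))
print(plan(p,Rm,o[-1][0]-[28,1,0],tgtR(f,-1)).round(3))
E
```

```text
[517.57101839 220.68505504 123.9       ] [517.15766941 221.59392844 123.69938181] [-11.78505884  -0.65937692   6.06775386] [-0.43107473  3.69938536 -0.0475154 ]
(1755, -0.204, array([527. , 181.9, 126.7]), array([520.2, 168. , 122. ]), array([535. , 198. , 129.2]))
[-11.61110229  -1.14246291   6.74687086] [-0.40996793  3.68042544 -0.05472307]
[-0.     0.019  0.033 -0.035  0.     0.   ]
[-0.     0.052  0.072 -0.085  0.     0.   ]
[-0.     0.087  0.107 -0.135  0.     0.   ]
[-0.     0.123  0.243 -0.135  0.     0.   ]
```

The blade hasn't moved (−0.204) while the force rose to 11.8 N, so the stop is confirmed and has been held for over a second. Next I let the lever back out.

{"api": "move_arm", "payload": {"motion": [[[0, 0.01, 0.017, -0.018, 0, 0, 0], [0, 0.019, 0.033, -0.035, 0, 0, 0], [0, 0.036, 0.053, -0.06, 0, 0, 0], [0, 0.052, 0.072, -0.085, 0, 0, 0], [0, 0.07, 0.09, -0.11, 0, 0, 0], [0, 0.087, 0.107, -0.135, 0, 0, 0], [0, 0.1, 0.15, -0.135, 0, 0, 0], [0, 0.123, 0.243, -0.135, 0, 0, 0], [0, 0.123, 0.243, -0.135, 0, 0, 0], [0, 0.123, 0.243, -0.135, 0, 0, 0]]]}}

```text
clock: 5.97
ee_pos: [465.7, 208.4, 124.2]
tcp_rot: [-2.64, 1.569, 0.558]
ft_force: [-0.5, 0.2, -0.0]
grip_width: -0.3
```

```bash
python3 - <<'E'
from h import *
applied([0, 0.123, 0.243, -0.135, 0, 0]); p,Rm=load(); s=robot.get_state();print(p,s['ee_pos'],s['ft_force'],s['moment'],s['q'].round(3))
d=cam('wrist'); c=cloud(d); save(d,'w5.png'); print(blade(c,490,540,168,198))
d=cam('scene'); save(d,'c5.png');
print(plan(p,Rm,[465,207,210],tgtR(0.05,-1)).round(3))
print(plan(p,Rm,[465,60,210],tgtR(0.05,-1)).round(3))
E
```

```text
[464.77395363 207.28393747 123.9       ] [465.72469998 208.38119842 124.16901087] [-0.45489638  0.21247319 -0.01479256] [ 0.01025291 -0.06770481  0.01768931] [ 0.816 -0.182 -0.361  0.    -1.39  -0.76 ]
(1599, 0.065, array([511.6, 182.4, 126.6]), array([507.3, 168. , 122. ]), array([517.6, 198. , 129.1]))
[-0.43   0.001 -0.001 -0.     0.     0.   ]
[-0.43   0.736  0.036 -0.     0.     0.   ]
```

View pics/c5.png

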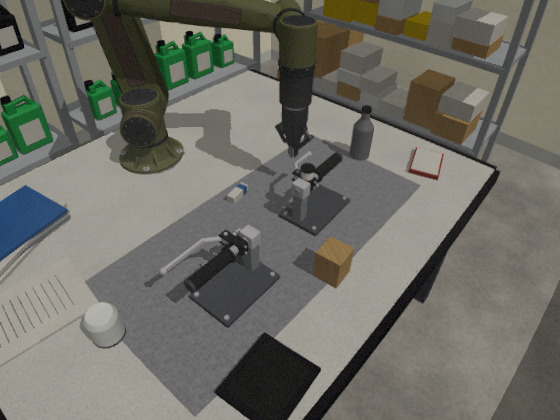

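Brake is back at rest (0.065, x 511.6, same as before) and the bystanders are unmoved. I raise the arm and go over to the clutch.

{"api": "move_arm", "payload": {"motion": [[[-0.2, 0, 0, 0, 0, 0, 0], [-0.4, 0, 0, 0, 0, 0, 0], [-0.6, 0.1, 0, 0, 0, 0, 0], [-0.64, 0.3, 0, 0, 0, 0, 0], [-0.64, 0.5, 0, 0, 0, 0, 0], [-0.64, 0.7, 0, 0, 0, 0, 0], [-0.64, 0.9, 0, 0, 0, 0, 0], [-0.64, 1.0, 0, 0, 0, 0, 0], [-0.64, 1.0, 0, 0, 0, 0, 0]]]}}

```text
clock: 6.82
ee_pos: [477.7, 5.0, 252.3]
tcp_rot: [2.287, 1.57, -0.803]
ft_force: [0.0, 1.1, 0.1]
grip_width: 0.2
```

{"api": "move_arm", "payload": {"motion": [[[0, 0.2, 0, 0, 0, 0, 0], [0, 0.4, 0, 0, 0, 0, 0], [0, 0.6, 0, 0, 0, 0, 0], [0, 0.8, 0, 0, 0, 0, 0], [0, 1.0, 0, 0, 0, 0, 0], [0, 1.0, 0, 0, 0, 0, 0], [0, 1.0, 0, 0, 0, 0, 0]]]}}

```text
clock: 7.4
ee_pos: [488.8, -193.1, 251.1]
tcp_rot: [0.089, 1.569, -3.0]
ft_force: [0.1, 1.2, -1.3]
grip_width: 0.4
```

```bash
python3 - <<'E'
from h import *
applied([-0.64, 1, 0, 0, 0, 0]); applied([0, 1, 0, 0, 0, 0]); p,Rm=load(); s=robot.get_state();print(p,s['ee_pos'],s['tcp_rot'],s['q'].round(3))
d=cam('wrist'); c=cloud(d); save(d,'w6.png'); np.savez('w6.npz',color=d['color'],c=c)
for a in range(-350,-180,10):
    q=c[(c[:,:,2]>112)&(c[:,:,2]<132)&(c[:,:,0]>515)&(c[:,:,0]<590)&(c[:,:,1]>=a)&(c[:,:,1]<a+10)]
    if len(q)>5: print(a+5,len(q),np.percentile(q[:,0],[3,50,97]).round(1),q[:,1].min().round(1),q[:,2].max().round(1))
print(blade(c,520,570,-318,-230))
g=c[(c[:,:,2]>100)&(c[:,:,2]<145)&(c[:,:,0]>595)&(c[:,:,0]<660)]
for a in range(-350,-120,20):
    k=(g[:,1]>=a)&(g[:,1]<a+10)
    if k.sum()>3: print('g',a+5,np.percentile(g[k,0],[2,98]).round(1),np.percentile(g[k,2],[98]).round(1))
E
```

```text
[ 484.76562133 -192.21616669  251.9       ] [ 488.78551807 -193.06658948  251.08980293] [ 0.08914371  1.56933094 -3.00005922] [ 0.007 -0.158 -0.109  0.    -1.621  0.045]
-345 9 [538.3 539.1 540.5] -341.3 125.9
-335 374 [537.9 544.5 553.8] -340.0 130.2
-325 229 [541.2 544.5 549.8] -330.0 129.7
-315 220 [540.8 544.1 549.2] -320.0 129.0
-305 210 [541.  544.  549.3] -310.0 129.2
-295 192 [540.7 543.8 548.4] -300.0 129.2
-285 201 [540.4 543.7 549.2] -290.0 128.7
-275 192 [540.  543.4 548.5] -279.9 128.7
-265 193 [539.6 542.9 547.8] -270.0 128.8
-255 181 [539.3 542.5 548.1] -259.7 129.1
-245 175 [538.9 542.3 547.1] -250.0 129.2
-235 174 [538.6 541.7 547.4] -240.0 129.0
-225 165 [538.3 541.5 546.5] -229.9 128.9
-215 225 [538.2 545.1 554.4] -219.9 129.0
-205 233 [543.1 552.6 562. ] -210.0 127.8
-195 231 [551.  560.3 569.9] -199.9 127.7
-185 188 [558.9 566.4 585.2] -190.0 132.0
(1504, 0.031, array([ 543.9, -275.8,  126.6]), array([ 538.4, -318. ,  122. ]), array([ 550.3, -230.1,  129.2]))
g -325 [605.9 634.2] [136.8]
g -305 [605.5 633.3] [136.6]
g -285 [605.  632.5] [136.5]
g -265 [604.1 632.3] [136.5]
g -245 [604.  631.8] [136.6]
g -225 [602.8 630.9] [136.9]
g -205 [597.8 634.5] [141.2]
g -185 [595.7 632.5] [137.4]
g -165 [596.3 633.6] [138.1]
g -145 [595.1 635.2] [141.]
g -125 [595.1 634.4] [141.]
```

View pics/w6.png

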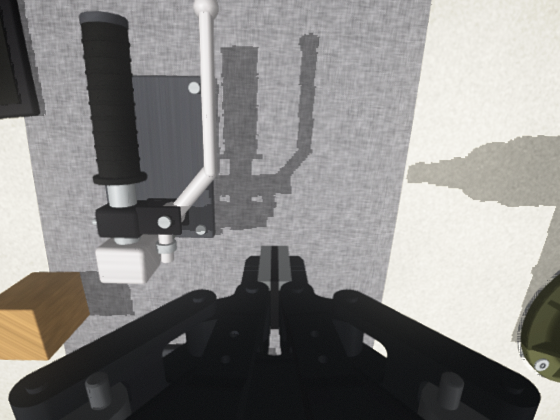

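Wrist view: clutch blade from (210,170) up to its ball at (205,8), grip at (110,100), perch and adjuster at (165,235). Fitted pad position is ≈(540.5, −295), θ≈0.033. I re-sync the commanded pose to the measured one, then approach.

```bash
python3 - <<'E'
from h import *
s=robot.get_state(); Rt=R.from_euler('xyz',s['tcp_rot']).as_matrix(); z=-Rt[:,2]; ph=np.arctan2(z[1],z[0]); print(ph,s['joint_vel'].round(3))
store(np.r_[s['ee_pos'][:2],251.6],tgtR(ph,-1)); p,Rm=load()
piv,o=press_path(np.array([540.5,-295.]),0.033,118,1,[0,.1,.2,.26]); print(piv,[(x.round(1),round(f,3)) for x,f in o])
st=o[0][0]-[22,0,0]
print(plan(p,Rm,[st[0],st[1],251.6],tgtR(0.033,-1)).round(3)); print(plan(p,Rm,st,tgtR(0.033,-1)).round(3))
E
```

```text
0.05453952541736805 [ 0.042 -0.019 -0.011 -0.001 -0.001 -0.001]
[ 577.08465647 -175.72798773] [(array([ 526.5, -295.5,  124. ]), 0.033), (array([ 538.7, -299.9,  124. ]), 0.133), (array([ 551.3, -303.1,  124. ]), 0.233), (array([ 559. , -304.4,  124. ]), 0.293)]
[ 0.     0.522 -0.049  0.011  0.     0.   ]
[ 0.638  0.522 -0.049  0.011  0.     0.   ]
```

{"api": "move_arm", "payload": {"motion": [[[0, 0.2, -0.02, 0.005, 0, 0, 0], [0, 0.4, -0.04, 0.011, 0, 0, 0], [0, 0.522, -0.049, 0.011, 0, 0, 0], [0.15, 0.522, -0.049, 0.011, 0, 0, 0], [0.35, 0.522, -0.049, 0.011, 0, 0, 0], [0.55, 0.522, -0.049, 0.011, 0, 0, 0], [0.638, 0.522, -0.049, 0.011, 0, 0, 0], [0.638, 0.522, -0.049, 0.011, 0, 0, 0], [0.638, 0.522, -0.049, 0.011, 0, 0, 0], [0.638, 0.522, -0.049, 0.011, 0, 0, 0]]]}}

```text
clock: 8.28
ee_pos: [506.0, -294.6, 127.0]
tcp_rot: [2.553, 1.567, -0.552]
ft_force: [-0.0, -0.6, 0.8]
grip_width: -0.0
```

```bash
python3 - <<'E'
from h import *
applied([0.638, 0.522, -0.049, 0.011, 0, 0]); p,Rm=load(); 
d=cam('wrist'); save(d,'w7.png'); c=cloud(d); s=robot.get_state()
Rt=R.from_euler('xyz',s['tcp_rot']).as_matrix(); z=-Rt[:,2]; ph=np.arctan2(z[1],z[0]); print(p,s['ee_pos'],ph,s['joint_vel'].round(3),s['ft_force'],s['moment'])
print(blade(c,520,570,-318,-260),blade(c,520,570,-345,-290))
for a in range(-350,-220,10):
    q=c[(c[:,:,2]>112)&(c[:,:,2]<132)&(c[:,:,0]>530)&(c[:,:,0]<590)&(c[:,:,1]>=a)&(c[:,:,1]<a+10)]
    if len(q)>5: print(a+5,len(q),np.percentile(q[:,0],[3,50,97]).round(1))
store(np.r_[s['ee_pos'][:2],123.9],tgtR(ph,-1)); p,Rm=load()
piv,o=press_path(np.array([540.5,-295.]),0.033,118,1,[0,.03,.06,.1,.14,.18,.22])
for t,f in o: print(plan(p,Rm,t,tgtR(f,-1)).round(3))
E
```

```text
[ 504.41488666 -295.50304136  124.        ] [ 506.0726072  -294.79545147  127.38448093] 0.03623271674861273 [-0.008 -0.004  0.    -0.005  0.002  0.003] [-0.92972478 -1.18199223  0.05286833] [0.0060327  0.03767919 0.00392343]
(1371, -0.022, array([ 544.5, -303.4,  126.7]), array([ 520., -318.,  122.]), array([ 550.2, -261.2,  131.9])) (3231, 0.022, array([ 544.9, -321.9,  126.6]), array([ 520. , -344.9,  122. ]), array([ 555. , -290. ,  131.9]))
-345 592 [538.8 545.  552.5]
-335 899 [537.9 544.3 552.9]
-325 600 [541.4 544.3 549.6]
-315 578 [541.1 543.8 549.3]
-305 538 [540.8 543.6 549. ]
-295 503 [540.6 543.3 548.8]
-285 106 [540.3 542.2 549. ]
-265 11 [547.2 547.5 548.6]
[-0.     0.007 -0.102  0.002  0.     0.   ]
[-0.     0.015 -0.12  -0.013  0.     0.   ]
[-0.     0.022 -0.138 -0.028  0.     0.   ]
[-0.     0.031 -0.162 -0.048  0.     0.   ]
[-0.     0.04  -0.187 -0.068  0.     0.   ]
[-0.     0.047 -0.212 -0.088  0.     0.   ]
[-0.     0.053 -0.237 -0.108  0.     0.   ]
```

View pics/w7.png

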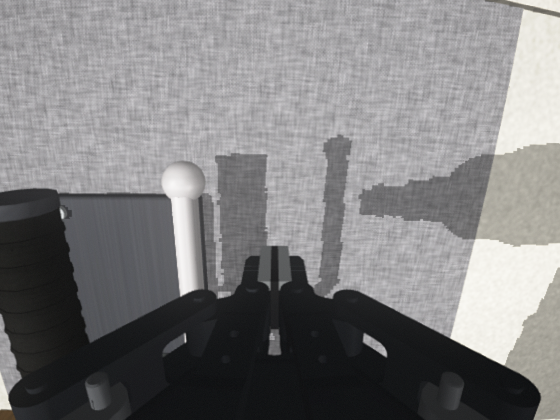

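The fingers hang outside the clutch blade (blade at u≈190, ball at (184,180)), clear of it. Next I press.

{"api": "move_arm", "payload": {"motion": [[[0.012, 0, -0.045, 0, 0, 0, 0], [0.012, 0.005, -0.085, 0, 0, 0, 0], [0.012, 0.007, -0.102, 0.002, 0, 0, 0], [0.012, 0.015, -0.12, -0.013, 0, 0, 0], [0.012, 0.022, -0.138, -0.028, 0, 0, 0], [0.012, 0.031, -0.162, -0.048, 0, 0, 0], [0.012, 0.031, -0.162, -0.048, 0, 0, 0]]]}}

```text
clock: 8.92
ee_pos: [537.0, -300.2, 122.1]
tcp_rot: [-0.096, 1.569, -3.106]
ft_force: [-5.7, 2.1, 3.4]
grip_width: -0.2
```

```bash
python3 - <<'E'
from h import *
applied([0.012, 0.031, -0.162, -0.048, 0, 0]); p,Rm=load(); s=robot.get_state();print(p,s['ee_pos'],s['ft_force'],s['moment'])
p[2]=124
piv,o=press_path(np.array([540.5,-295.]),0.033,118,1,[.14,.18,.21,.23,.25,.26])
for t,f in o: print(plan(p,Rm,t,tgtR(f,-1)).round(4))
E
```

```text
[ 538.6759357  -299.81769902  121.5       ] [ 537.04974846 -300.22377407  122.10157579] [-5.69189841  2.06865417  3.3928484 ] [ 0.41426778  1.60253043 -0.00470106]
[ 0.      0.0109 -0.0239 -0.0204  0.      0.    ]
[ 0.      0.0204 -0.0482 -0.0404  0.      0.    ]
[ 0.      0.0268 -0.0666 -0.0554  0.      0.    ]
[ 0.      0.0308 -0.0789 -0.0654  0.      0.    ]
[ 0.      0.0345 -0.0914 -0.0754  0.      0.    ]
[ 0.      0.0363 -0.0976 -0.0804  0.      0.    ]
```

{"api": "move_arm", "payload": {"motion": [[[0, 0.0055, -0.012, -0.01, 0, 0, 0], [0, 0.0109, -0.0239, -0.0204, 0, 0, 0], [0, 0.0157, -0.036, -0.03, 0, 0, 0], [0, 0.0204, -0.0482, -0.0404, 0, 0, 0], [0, 0.024, -0.0575, -0.048, 0, 0, 0], [0, 0.0268, -0.0666, -0.0554, 0, 0, 0], [0, 0.0308, -0.0789, -0.0654, 0, 0, 0], [0, 0.0308, -0.0789, -0.0654, 0, 0, 0]]]}}

```text
clock: 9.58
ee_pos: [552.4, -304.3, 122.1]
tcp_rot: [-0.237, 1.567, -3.117]
ft_force: [-8.4, 1.4, 4.2]
grip_width: 0.1
```

```bash
python3 - <<'E'
from h import *
applied([0, 0.0308, -0.0789, -0.0654, 0, 0]); p,Rm=load(); 
d=cam('wrist'); save(d,'w8.png'); c=cloud(d);s=robot.get_state();print(p,s['ee_pos'],s['ft_force'],s['moment'],s['q'].round(2))
p[2]=124
for a in range(-360,-220,8):
    q=c[(c[:,:,2]>121)&(c[:,:,2]<132)&(c[:,:,0]>555)&(c[:,:,0]<600)&(c[:,:,1]>=a)&(c[:,:,1]<a+8)]
    if len(q)>5: print(a+4,len(q),np.percentile(q[:,0],[3,50,97]).round(1))
piv,o=press_path(np.array([540.5,-295.]),0.033,118,1,[.24,.25,.26,.27])
for t,f in o: print(plan(p,Rm,t,tgtR(f,-1)).round(4))
E
```

```text
[ 555.13035788 -303.84336552  121.5       ] [ 552.29344107 -304.30464513  122.16416675] [-6.51371305  1.05622775  3.62435369] [0.39826502 2.35662396 0.00550698] [-0.19  0.15 -0.04  0.   -1.39  0.45]
-348 487 [573.7 580.2 586.7]
-340 822 [572.3 579.9 588. ]
-332 488 [573.5 577.9 584.7]
-324 442 [571.6 575.9 580.7]
-316 609 [555.8 571.6 578.5]
-308 564 [561.8 570.  576.6]
-300 230 [568.4 571.8 575.4]
-292 11 [571.9 573.  573.7]
[ 0.      0.0027 -0.0059 -0.005   0.      0.    ]
[ 0.      0.0053 -0.0119 -0.01    0.      0.    ]
[ 0.      0.0079 -0.0179 -0.015   0.      0.    ]
[ 0.      0.0104 -0.0238 -0.02    0.      0.    ]
```

View pics/w8.png

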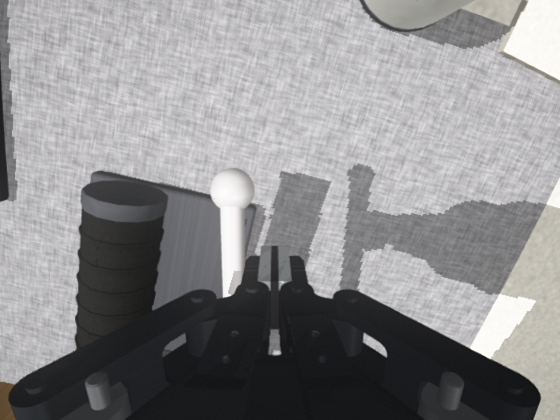

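{"api": "move_arm", "payload": {"motion": [[[0, 0.003, -0.007, -0.006, 0, 0, 0], [0, 0.006, -0.014, -0.012, 0, 0, 0], [0, 0.008, -0.02, -0.016, 0, 0, 0], [0, 0.008, -0.02, -0.016, 0, 0, 0]]]}}

```text
clock: 9.97
ee_pos: [556.3, -305.0, 122.2]
tcp_rot: [-0.214, 1.567, -3.064]
ft_force: [-8.3, 1.3, 3.2]
grip_width: 0.5
```

```bash
python3 - <<'E'
from h import *
applied([0, 0.008, -0.02, -0.016, 0, 0]); p,Rm=load(); s=robot.get_state();print(p,s['ee_pos'],s['ft_force'],s['moment'])
E
```

```text
[ 559.40879766 -304.34829432  121.5       ] [ 556.31881782 -305.0160774   122.15762778] [-8.2943165   1.34226113  3.22697035] [0.22048934 2.65107663 0.00910157]
```

{"api": "move_arm", "payload": {"motion": [[[0, 0.002, -0.005, -0.004, 0, 0, 0], [0, 0.003, -0.009, -0.007, 0, 0, 0], [0, 0.003, -0.009, -0.007, 0, 0, 0]]]}}

```text
clock: 10.22
ee_pos: [558.0, -305.3, 122.1]
tcp_rot: [-0.187, 1.567, -3.023]
ft_force: [-8.6, 0.5, 3.7]
grip_width: -0.2
```

```bash
python3 - <<'E'
from h import *
applied([0, 0.003, -0.009, -0.007, 0, 0]); p,Rm=load(); s=robot.get_state();print(p,s['ee_pos'],s['ft_force'],s['moment'])
E
```

```text
[ 561.30548708 -304.39898182  121.5       ] [ 557.9897119  -305.25940125  122.1226546 ] [-8.58570247  0.48234951  3.65773238] [-0.02331137  2.70117564 -0.04050575]
```

{"api": "move_arm", "payload": {"motion": [[[0, 0, -0.006, 0, 0, 0, 0], [0, 0, -0.006, 0, 0, 0, 0], [0, 0, -0.006, 0, 0, 0, 0]]]}}

```text
clock: 10.47
ee_pos: [559.0, -305.2, 122.2]
tcp_rot: [-0.084, 1.566, -2.92]
ft_force: [-9.2, -1.9, 3.6]
grip_width: -0.3
```

```bash
python3 - <<'E'
from h import *
applied([0, 0, -0.006, 0, 0, 0]); p,Rm=load(); s=robot.get_state();print(p,s['ee_pos'],s['ft_force'],s['moment'])
d=cam('wrist'); save(d,'w9.png'); c=cloud(d)
for a in range(-360,-280,8):
    q=c[(c[:,:,2]>121)&(c[:,:,2]<132)&(c[:,:,0]>555)&(c[:,:,0]<600)&(c[:,:,1]>=a)&(c[:,:,1]<a+8)]
    if len(q)>5: print(a+4,len(q),np.percentile(q[:,0],[3,50,97]).round(1))
E
```

```text
[ 562.44864093 -304.03401704  121.5       ] [ 558.95971094 -305.23219661  122.16813636] [-9.15560612 -1.89490504  3.61138791] [-0.50883207  2.86191647 -0.04447443]
-348 436 [582.1 588.5 594.9]
-340 853 [580.7 588.4 596.4]
-332 507 [581.3 586.1 593.5]
-324 445 [578.8 583.3 588.3]
-316 801 [557.2 576.5 585.6]
-308 550 [568.6 576.8 583.5]
-300 222 [575.1 578.2 581.7]
-292 14 [578.  579.3 579.9]
```

{"api": "move_arm", "payload": {"motion": [[[0, 0, -0.005, 0, 0, 0, 0], [0, 0, -0.005, 0, 0, 0, 0], [0, 0, -0.005, 0, 0, 0, 0]]]}}

```text
clock: 10.77
ee_pos: [559.3, -305.2, 122.1]
tcp_rot: [-0.096, 1.565, -2.933]
ft_force: [-11.1, -3.2, 3.5]
grip_width: -0.1
```

```bash
python3 - <<'E'
from h import *
applied([0, 0, -0.005, 0, 0, 0]); p,Rm=load(); s=robot.get_state();print(p,s['ee_pos'],s['ft_force'],s['moment'])
E
```

```text
[ 563.40126913 -303.72987972  121.5       ] [ 559.27839212 -305.23440604  122.14799179] [-11.08375849  -3.15533267   3.52026122] [-0.71324877  3.55073783 -0.04796077]
```

{"api": "move_arm", "payload": {"motion": [[[0, 0, -0.004, 0, 0, 0, 0], [0, 0, -0.004, 0, 0, 0, 0], [0, 0, -0.004, 0, 0, 0, 0]]]}}

```text
clock: 11.02
ee_pos: [559.4, -305.2, 122.2]
tcp_rot: [-0.113, 1.564, -2.95]
ft_force: [-14.3, -2.3, 4.9]
grip_width: 0.4
```

```bash
python3 - <<'E'
from h import *
applied([0, 0, -0.004, 0, 0, 0]); p,Rm=load(); s=robot.get_state();print(p,s['ee_pos'],s['ft_force'],s['moment'])
d=cam('wrist'); save(d,'w10.png'); c=cloud(d)
for a in range(-360,-280,8):
    q=c[(c[:,:,2]>121)&(c[:,:,2]<132)&(c[:,:,0]>555)&(c[:,:,0]<600)&(c[:,:,1]>=a)&(c[:,:,1]<a+8)]
    if len(q)>5: print(a+4,len(q),np.percentile(q[:,0],[3,50,97]).round(1))
d=cam('scene'); save(d,'c10.png');c=cloud(d); print(blade(c,490,540,168,198)); s=robot.get_state();print(s['ee_pos'],s['ft_force'],s['moment'],s['clock'])
E
```

```text
[ 564.16337169 -303.48656987  121.5       ] [ 559.43796836 -305.22841091  122.19776461] [-14.33173268  -2.26095269   4.92690533] [-0.76396747  4.26388663 -0.01060911]
-348 442 [582.8 589.  595.4]
-340 836 [581.2 588.9 596.9]
-332 506 [581.8 586.6 594.1]
-324 447 [579.4 583.9 588.9]
-316 808 [557.5 576.8 586. ]
-308 549 [569.2 577.3 583.9]
-300 216 [575.5 578.7 581.9]
-292 16 [578.1 579.9 580.5]
(26, 0.102, array([513.4, 182.7, 127.1]), array([507.6, 169.6, 122.8]), array([516.8, 197. , 131.8]))
[ 559.43593807 -305.22509453  122.17180782] [-13.93101445  -3.36924042   4.86741598] [-0.78009251  4.21816169  0.02433968] 11.1167
```

View pics/w10.png

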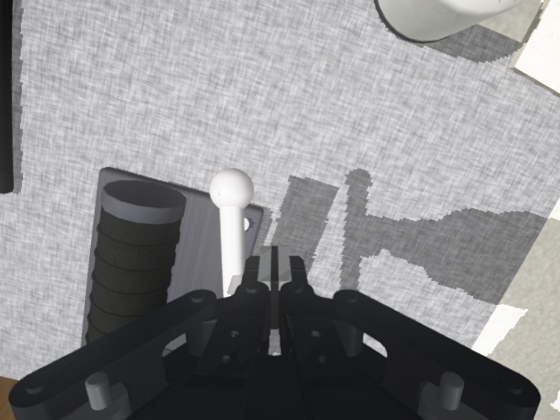

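View pics/c10.png

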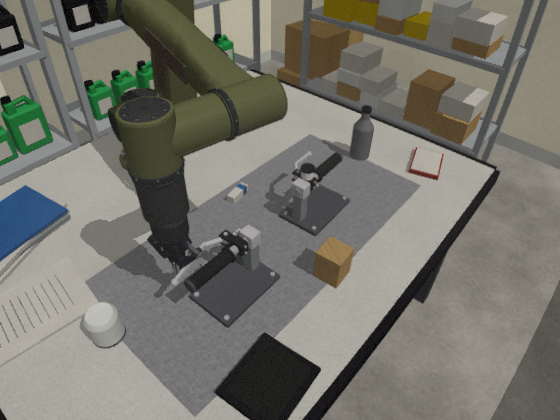

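The clutch lever is on its stop: the last 0.8 mm command raised the force from 11 to 14 N while the tool advanced only 0.15 mm. The grip stays clear, at u≈140 against the fingers at u≈250. I hold for a second, then hand in.

{"api": "move_arm", "payload": {"motion": [[[0, 0, 0, 0, 0, 0, 0], [0, 0, 0, 0, 0, 0, 0], [0, 0, 0, 0, 0, 0, 0], [0, 0, 0, 0, 0, 0, 0], [0, 0, 0, 0, 0, 0, 0], [0, 0, 0, 0, 0, 0, 0], [0, 0, 0, 0, 0, 0, 0], [0, 0, 0, 0, 0, 0, 0], [0, 0, 0, 0, 0, 0, 0], [0, 0, 0, 0, 0, 0, 0], [0, 0, 0, 0, 0, 0, 0], [0, 0, 0, 0, 0, 0, 0]]]}}

```text
clock: 12.12
ee_pos: [559.4, -305.2, 122.2]
tcp_rot: [-0.121, 1.564, -2.958]
ft_force: [-14.2, -1.6, 5.3]
grip_width: -0.4
```

```bash
python3 - <<'E'
from h import *
s=robot.get_state();print(s['ee_pos'],s['ft_force'],s['moment'],s['clock'])
if 8<-s['ft_force'][0]<20 and s['moment'][1]>3.4: print(ticket.job_done())
E
```

```text
[ 559.41291254 -305.2353607   122.16805627] [-14.19246392  -1.61715998   5.28178593] [-7.69670574e-01  4.23003216e+00 -1.87686273e-03] 12.1167
the job is handed in; nothing more can be done
None
```

I checked both levers in the order you asked and handed the job in at 12.1 s with the clutch lever still held on its stop. I used the back of the shut fingers, pressing from the outer side.

- **Brake lever:** I pressed it in until the wrist force jumped from about 6 N to 10–12 N with the blade no longer moving. The blade had turned about 0.27 rad. I held it there for just over a second and let it out. Afterwards it measured the same angle and position as before the press (0.065 rad, x 511.6 mm).
- **Clutch lever:** I pressed it in until the last 0.8 mm of command moved the tool only 0.15 mm. It was steady at about 14 N through the final second.

The last pictures show the bystander goods where they stood and the fingers clear of the rubber grip.

These checks disagreed or were rough:
- **Brake force:** just before the brake's stop I read about 6 N, against the 8 N given.
- **Clutch position:** the commanded and measured tool positions differed by 3–5 mm at the clutch. I judged that stop by force and measured motion instead.
- **Clutch angle:** the rough angle from the final clutch images came out at about 0.21 rad, but the blade's position agreed with 0.26 rad to about 1 mm.

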